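Unclip the charged battery pack and stand it in the tray

TASK

One of the two battery packs on the chargers is charged: all four bars of the gauge on its top are green (the other pack shows one red bar). Pinch the charged pack's two red side buttons together fully home to unlatch it, lift it straight out of its charger, and set it down upright on the floor of the blue tray without dropping it, then let go and draw the hand away. Leave the other pack latched in its charger and do not knock over the spray can.

Things in the scene. Friction and masses are not known exactly. Their poses are not given: they have to be found in the camera images.
- charged_pack: four green bars on top: black battery pack, orange top, 66 x 41 x 92 mm, 0.3 to 0.6 kg; foot 62 x 44 mm below z = 40 mm. Origin: centre of underside, z up, +y to its left button. Starts clicked into charger_a, same axes, origin 10 mm above the bench. Teeth under the buttons catch the charger's lip: it comes off, upwards, only with both buttons (nearly) fully in; a pull without that strains the latch.
- charged_pack_left (a joint): left (+y) red button of the charged pack, 28 mm wide (x), 24 mm high, centred 62 mm above the pack's origin, outer face 28 mm from its mid plane when out: 0 out, 0.006 m fully in; its spring pushes back with 4 N when out and 8 N when fully in.
- charged_pack_right (a joint): right (-y) button of the charged pack, same values and spring. With both fully in the pack is 44 mm wide across the buttons, and can be lifted and carried by them with a firm grip (about 25 N).
- charged_pack_left_face (a point): middle of the outer face of the left button (moves with it)
- charged_pack_right_face (a point): middle of the outer face of the right button (moves with it)
- charger_a: charger that holds the charged pack: fixed, grey and black, 128 x 84 mm on the bench. Origin on the bench under the centre of its well, z up. The well, 65 x 47 mm inside, has its floor 10 mm and its rim 40 mm above the bench; a lower black nose points to -x.
- charger_b: the other charger, of the same make, that holds the other pack. The two chargers may have changed places.
- empty_pack: one red and three dark bars on top, to be left alone: black battery pack, orange top, 66 x 41 x 92 mm, 0.3 to 0.6 kg; foot 62 x 44 mm below z = 40 mm. Origin: centre of underside, z up, +y to its left button. Same make as the charged pack, clicked into charger_b, same axes.
- pack_tray: blue open tray, 94 x 86 mm, walls 5 mm thick and 30 mm high, inside 84 x 76 mm: fixed. Origin on the bench under its centre, x along its longer side, z up. (The pack is 54 mm wide in y across its sprung latch teeth, 13 to 21 mm above its underside.)
- pack_tray_floor (a point): centre of the tray's inner floor, 5 mm above the bench
- spray_can: black spray can with white shoulder, 66 mm across, 185 mm tall, standing behind the chargers; origin at the centre of its underside.
Mind the look-alikes: they are no part of the job. Leave any pink look-alike of the charger_a alone.

How it is judged (in metres and radians):
On the way, in this order (a step that is already met when the one before it is completed fails the run):
1. both buttons of the charged pack are pressed in together (at least 4 mm) while it still sits in its charger (value of joint each of charged_pack_left, charged_pack_right above 0.004 m and z of charged_pack in the frame of charger_a below 0.014 m), for 0.1 s.
2. the charged pack is lifted out of its charger by the fingers, upright (z of charged_pack in the frame of charger_a above 0.05 m and contact force between the fingers and charged_pack above 1 N and angle between charged_pack's own z axis and vertical below 0.35 rad), for 0.1 s.
3. the charged pack stands on the tray's floor while the fingers still hold it (set down, not dropped) (z of charged_pack in the frame of pack_tray below 0.009 m and horizontal distance between charged_pack and pack_tray_floor below 0.025 m and angle between charged_pack's own z axis and vertical below 0.1 rad and contact force between the fingers and charged_pack above 1 N), for 0.1 s.
At the end, for the whole second after the job is handed in: The charged pack stands upright (within 0.1 rad) and at rest on the tray's floor (underside within 4 mm of it, within 25 mm of the tray's centre); the other pack is still seated in charger_b, and the spray can stands (z of charged_pack in the frame of pack_tray below 0.009 m and horizontal distance between charged_pack and pack_tray_floor below 0.025 m and angle between charged_pack's own z axis and vertical below 0.1 rad and linear speed of charged_pack below 0.02 m/s and z of empty_pack in the frame of charger_b below 0.014 m and horizontal distance between empty_pack and charger_b below 0.006 m and angle between spray_can's own z axis and vertical below 0.3 rad); the robot touches nothing.
It fails at once if the other pack is pulled out of its charger (z of empty_pack in the frame of charger_b above 0.016 m).
It fails at once if the spray can is knocked over (angle between spray_can's own z axis and vertical above 0.5 rad).
It also fails if it takes over 45 s, if anything falls off the work surface, if the arm or the gripper's body presses on something with over 40 N, if the wrist force passes 120 N, or if a joint passes its speed limit or range.

ROBOT

A 6-joint arm with a two-finger parallel gripper is mounted at the origin on a cart in front of the work surface, level with it; the furniture and walls round the work are solid. World frame = base frame: x ahead of the robot, y to its left, z up, the work surface at z = 0. Lengths are in m, angles in degrees, forces in N, time in s.
With the tool pointing down it reaches from about 0.35 to 0.875 m from the base axis. Payload 4.2 kg.
Tool frame: the origin (TCP) lies on the centre line of the jaws, within the pads' length; the fingertips stand tip_reach ahead of it and the grasp point (between the pads) is the TCP (tip_reach is the distance from the TCP to the fingertips, in m); z points along the fingers, y is the line along which they close (so a half turn about z gives the same grasp; the last joint's range is limited). The gripper opens to 87 mm and grips with 3 to 60 N. Pads are 19 mm wide; open, the fingers measure 117 mm over their backs; the gripper's body (75 mm by 190 mm) begins 51 mm behind the grasp point.
Start: joints at [14.817, 22.042, 0.453, 0, -68.411, -14.817], TCP at [0.625, 0, 0.242] pointing down, gripper open.
Joint ranges: [-179.83, 179.83], [-69.29, 118.12], [-61.27, 80.66], [-181.25, 117.63], [-171.15, -9.14], [-177.46, 177.46]. Speed limits (degrees/s): [159.86, 159.86, 180, 180, 180, 180].

INTERFACE

Orientations are given as a 3x3 rotation matrix whose columns are the frame's x, y, z axes.
In Python, from station import sense, capture, finish_job, tip_reach gives the robot as it stands.
- The arm moves only by the tool arm_command, never from a script. Its argument "deltas" is a list of rows, each a list of 7 numbers: the turn, a rotation vector about the tool's x, y, z in rad, then the shift along the tool's x, y, z in cm, then the closure, from -1 (fully open) to 1 (shut), so that 0 is half open. In form: [[rx, ry, rz, dx, dy, dz, hand], ...]. A call has 1 to 8 rows; each row is the pose to reach, as a shift and turn from the pose commanded when the call began, along the tool's axes at that moment; what a row does not reach only later rows make up. A row lasts 1/12 s, in which the tool goes at most 41.7 mm and 7.16 degrees, less where a joint would pass 70% of its speed; a pose out of reach is approached as far as the arm can. A call with a gripper value outside its range is refused whole. The fingers move at their own pace and stop on an object; the grip force is fixed at half the most. Time passes only in rows, so rows that repeat a pose let the fingers close. It gives the time, the measured TCP pose, the force, the opening and the grip force at its end, in the units of the state.
- sense(): the state, without advancing time (a new reading comes with each control period).
- capture(name): name is "scene" or "side" or "wrist"; returns a dict with "pixels" (480x640x3 uint8, blue, green, red), "fovy" (degrees; the focal length in pixels is half the picture's height over the tangent of half this angle, whatever the lens; pixels are square), "cx", "cy" (the principal point, pixels), "rvec" (rotation vector, rad) and "tvec" (3), from world to camera coordinates, as OpenCV has them. Camera axes: x right, y down, z forward; pixel columns grow to the right and rows downward; lengths in m; the calibration is good to about 2 mm. The wrist camera is an equidistant fisheye: a pixel r from the principal point sees the ray r / f radians off the axis. A picture is of the moment at which its call begins. There is no depth.
- finish_job(): hands the job in; it is judged then, once.
The state is a dict: "time_s": time; "joints": joint angles; "joint_velocities": joint speeds; "effort": joint torques, N m; "tcp_pos": TCP position; "ee_rot": TCP orientation; "wrist_force": force on the tool from outside, world axes, zero at the start; "moment": the same for the moment, N m; "gripper_width": opening from 0.0 (shut) to 1.0 (fully open); "gripper_force": force on a finger pad.
Only numpy, scipy, OpenCV 4.12 (cv2) and the standard library are available. Lean on these libraries where they do the work, as an engineer would, in place of code of your own. Each camera call takes 0.05 s, during which the arm holds its last target. There are 200 camera calls.

## Working session

There is one attempt and no reset: what is moved stays moved. The work goes in short steps, Python scripts to look and compute and a tool call to move; the robot and the scene stay as the last step left them, time stands still between calls to the robot, and variables do not carry over. Pictures are saved under pics/ and viewed, at most 10 in all, crops included, and the job is handed in when it is done.

Besides the shell and the picture viewer there is one more tool, called as a command line: name --pt "numbers of a row" for each row, then --argument value for the rest. arm_command: Moves the arm, as the interface text tells. Its arguments: {"type":"object","properties":{"deltas":{"type":"array"}},"required":["deltas"]}

```bash
mkdir -p pics; cat > h.py <<'E'
import numpy as np, cv2, pickle
from station import sense, capture, finish_job, tip_reach
def cap(n,f):
    c=capture(n); cv2.imwrite('pics/'+f+'.png',c['pixels']); pickle.dump(c,open('pics/'+f+'.pkl','wb')); return c
def load(f): return pickle.load(open('pics/'+f+'.pkl','rb'))
def ray(c,u,v,fish=False):
    f=240/np.tan(np.radians(c['fovy'])/2); x,y=(u-c['cx'])/f,(v-c['cy'])/f
    if fish:
        r=np.hypot(x,y); d=np.array([x/r*np.sin(r),y/r*np.sin(r),np.cos(r)]) if r>1e-9 else np.array([0,0,1.])
    else: d=np.array([x,y,1.])
    R=cv2.Rodrigues(np.array(c['rvec'],float))[0]; t=np.array(c['tvec'],float).ravel()
    return -R.T@t, R.T@d
def atz(c,u,v,z,fish=False):
    o,d=ray(c,u,v,fish); return o+d*(z-o[2])/d[2]
E
python3 - <<'E'
from h import *
for n in('scene','side','wrist'): cap(n,n+'0')
print(tip_reach, sense())
E
```

```text
0.019 {'time_s': 0.15, 'joints': array([ 1.48176767e+01,  2.20797939e+01,  3.97381655e-01, -2.16699425e-02,
       -6.84105411e+01, -1.48187436e+01]), 'joint_velocities': array([ 0.00190484, -0.03126509,  0.32729959,  0.1291684 ,  0.00076366,
       -0.03952957]), 'effort': array([ 3.86667998e-04, -3.91052306e+01,  1.87588084e+01,  4.22235444e+00,
        1.23758311e-02, -1.38926293e-04]), 'tcp_pos': array([6.24573777e-01, 3.32229851e-05, 2.40714303e-01]), 'ee_rot': array([[-1.58009161e-04, -9.99998613e-01, -1.65830569e-03],
       [-9.99999985e-01,  1.58133610e-04, -7.49150266e-05],
       [ 7.51771566e-05,  1.65829382e-03, -9.99998622e-01]]), 'wrist_force': array([ 0.15965391, -0.13206836, -0.61150193]), 'moment': array([-0.02344198, -0.01356448,  0.05663806]), 'gripper_force': 0.0, 'gripper_width': 1.0017880704798898}
```

View pics/scene0.png

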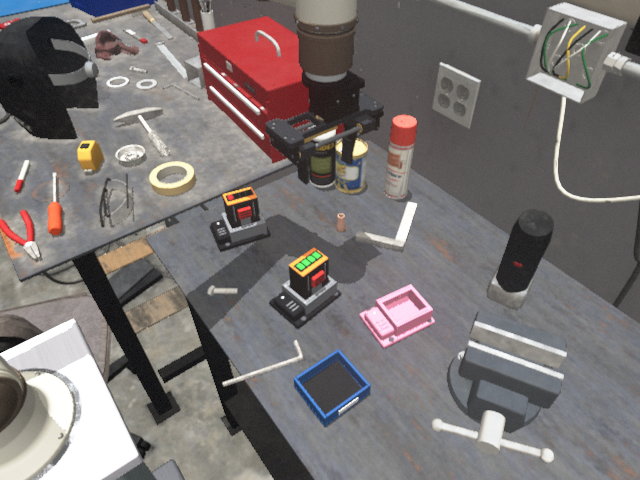

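View pics/wrist0.png

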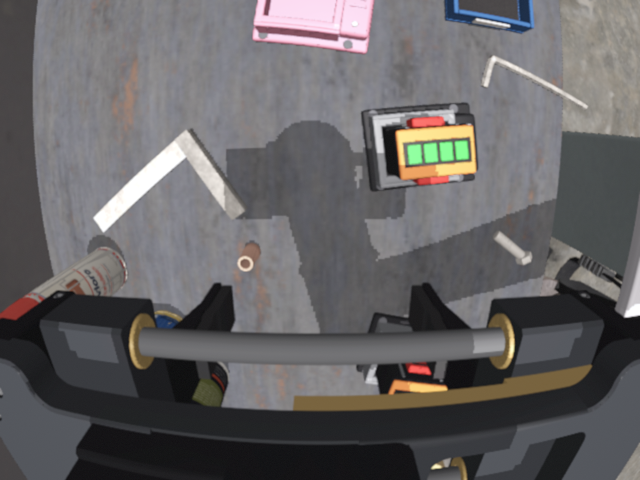

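View pics/side0.png

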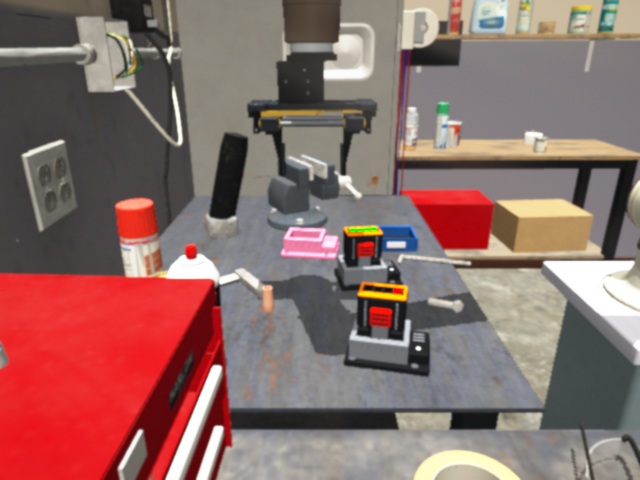

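The scene shows the charged pack (four green bars) at (310,262), the pack with the red bar at (240,200), the pink charger look-alike at (398,315) and the blue tray at (332,387). The wrist view shows the charged pack at (437,152) and the tray at (490,12). I'll confirm with enlarged crops.

```bash
python3 - <<'E'
from h import *
w=load('wrist0')['pixels'];s=load('scene0')['pixels']
a=cv2.resize(w[90:200,350:490],None,fx=5,fy=5,interpolation=cv2.INTER_CUBIC)
cv2.imwrite('pics/c1.png',a)
b=cv2.resize(s[340:430,280:380],None,fx=5,fy=5,interpolation=cv2.INTER_CUBIC)
cv2.imwrite('pics/c2.png',b)
E
```

```text
(no output)
```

View pics/c1.png

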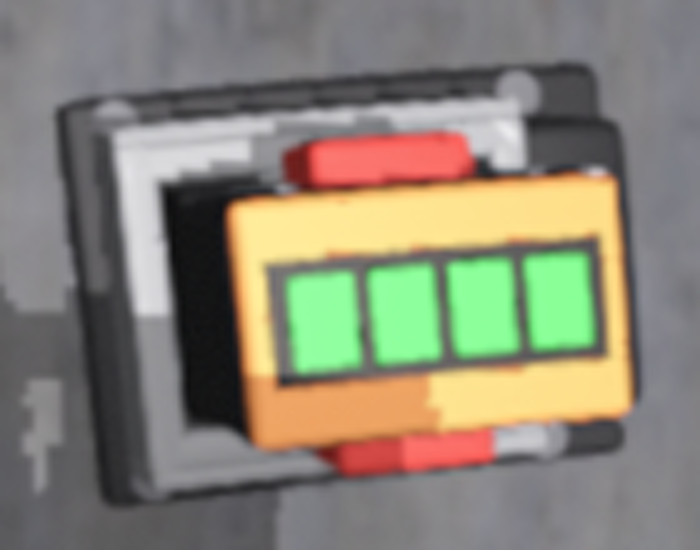

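View pics/c2.png

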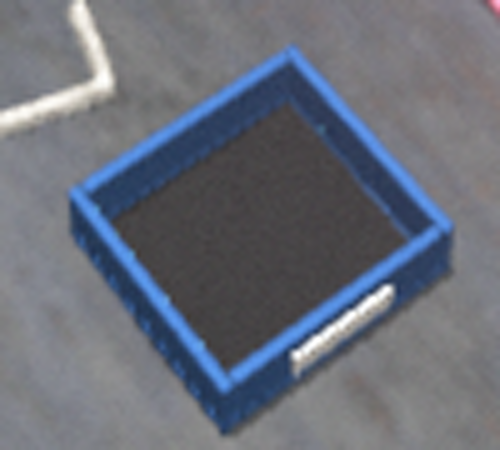

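The crop confirms the charged pack: four green bars, with top corners at (228,200), (615,178), (632,412) and (255,447) in the crop. The tray's rim corners are at (292,47), (72,190), (225,388) and (452,228) in its crop. The pink charger is empty and stays untouched.

```bash
python3 - <<'E'
from h import *
np.set_printoptions(precision=4,suppress=True)
def show(P):
    P=np.array(P); print(P,'C',P.mean(0))
    for i in range(4):
        d=P[(i+1)%4]-P[i]; print(np.linalg.norm(d), np.degrees(np.arctan2(d[1],d[0])))
w=load('wrist0');s=load('scene0')
show([atz(w,350+x/5,90+y/5,.102,True) for x,y in[(228,200),(615,178),(632,412),(255,447)]])
show([atz(s,280+x/5,340+y/5,.03) for x,y in[(292,47),(72,190),(225,388),(452,228)]])
# scene check of pack top centre & empty
print(atz(s,310,262,.102),atz(s,241,198,.102))
E
```

```text
[[ 0.5681 -0.0848  0.102 ]
 [ 0.5045 -0.0922  0.102 ]
 [ 0.4994 -0.0547  0.102 ]
 [ 0.5627 -0.0467  0.102 ]] C [ 0.5337 -0.0696  0.102 ]
0.0640224505380022 -173.3382377502421
0.03789699542208096 97.70136749430864
0.06381077598693072 7.197310369162138
0.038497762372239744 -81.99560768059395
[[ 0.4916 -0.2131  0.03  ]
 [ 0.4011 -0.2122  0.03  ]
 [ 0.4005 -0.2958  0.03  ]
 [ 0.491  -0.2974  0.03  ]] C [ 0.4461 -0.2546  0.03  ]
0.09055502842245972 179.420643629886
0.08361803632805054 -90.38030501614647
0.09052657588645661 -0.9880096179273717
0.08426359331380977 89.59725770807985
[ 0.5343 -0.0737  0.102 ] [0.5256 0.1582 0.102 ]
```

arm_command --pt "0 0 0.95 7.1 9.1 6 -1" --pt "0 0 0.95 7.1 9.1 6 -1" --pt "0 0 0.95 7.1 9.1 6 -1" --pt "0 0 0.95 7.1 9.1 6 -1" --pt "0 0 0.95 7.1 9.1 6 -1" --pt "0 0 0.95 7.1 9.1 6 -1" --pt "0 0 0.95 7.1 9.1 6 -1" --pt "0 0 0.95 7.1 9.1 6 -1"

```text
time_s: 0.82
tcp_pos: [0.5336, -0.0711, 0.1813]
ee_rot: [[-0.817, -0.577, -0.001], [-0.577, 0.817, 0.0], [0.0, 0.0, -1.0]]
wrist_force: [-0.3, -1.0, 0.2]
gripper_width: 0.997
gripper_force: 0.0
```

arm_command --pt "0 0 0.495 0 0 2 -1" --pt "0 0 0.495 0 0 2 -1" --pt "0 0 0.495 0 0 2 -1" --pt "0 0 0.495 0 0 2 -1" --pt "0 0 0.495 0 0 2 -1" --pt "0 0 0.495 0 0 2 -1"

```text
time_s: 1.32
tcp_pos: [0.5339, -0.071, 0.1614]
ee_rot: [[-0.992, -0.129, -0.0], [-0.129, 0.992, -0.0], [0.0, 0.0, -1.0]]
wrist_force: [-0.3, 0.3, 0.5]
gripper_width: 1.001
gripper_force: 0.0
```

```bash
python3 - <<'E'
from h import *
cap('wrist','wrist1');cap('scene','scene1');s=sense();print(s['tcp_pos'],s['ee_rot'],s['joints'])
E
```

```text
[ 0.53394513 -0.07097438  0.16151579] [[-9.91799567e-01 -1.27803037e-01 -5.91303177e-05]
 [-1.27803038e-01  9.91799568e-01  1.98632260e-05]
 [ 5.61068430e-05  2.72573732e-05 -9.99999998e-01]] [ 9.68526686e+00  1.79390174e+01 -1.82504352e+01 -2.09617649e-03
 -5.38136955e+01 -9.23413725e+01]
```

View pics/wrist1.png

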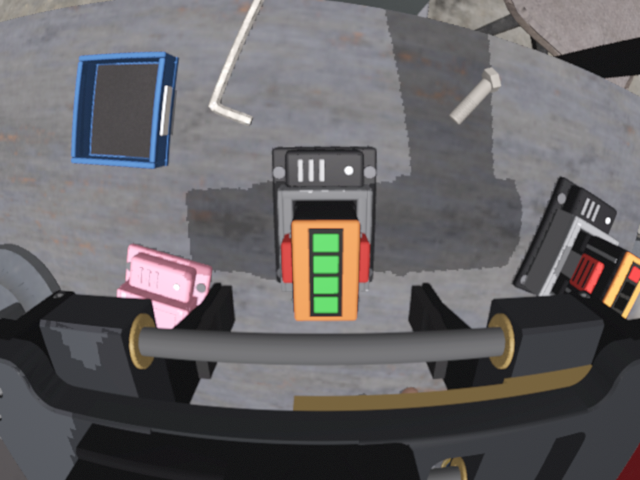

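The wrist view shows the charged pack nearly aligned, with its top from (293,220) to (359,320). The tray's rim corners are at about (80,57), (179,53), (168,167) and (73,162).

```bash
python3 - <<'E'
from h import *
np.set_printoptions(precision=4,suppress=True)
w=load('wrist1')
P=np.array([atz(w,*p,.102,True) for p in[(293,220),(357.5,220),(359.5,320),(296,320.5)]]);print(P,P.mean(0))
for a,b in((0,1),(1,2),(2,3),(3,0)):
  d=P[b]-P[a];print(np.linalg.norm(d),np.degrees(np.arctan2(d[1],d[0])))
# tray, charger base outer at z~0? buttons face at z .072
print(atz(w,281,258,.072,True),atz(w,370,258,.072,True))
P=np.array([atz(w,*p,.03,True) for p in[(80,57),(179,53),(168,167),(73,162)]]);print(P,P.mean(0))
T=np.array([.5339,-.071]);R=sense()['ee_rot'][:2,:2]
E
```

```text
[[ 0.5044 -0.0918  0.102 ]
 [ 0.4997 -0.0558  0.102 ]
 [ 0.5624 -0.0443  0.102 ]
 [ 0.5677 -0.0834  0.102 ]] [ 0.5335 -0.0688  0.102 ]
0.036332575387245575 97.44603647292747
0.0637230044208303 10.438666050119677
0.0394848789386151 -82.2079156650727
0.06387481748060611 -172.39677737195709
[ 0.5387 -0.0985  0.072 ] [ 0.531  -0.0395  0.072 ]
[[ 0.4011 -0.2946  0.03  ]
 [ 0.4014 -0.1986  0.03  ]
 [ 0.4914 -0.1984  0.03  ]
 [ 0.4927 -0.2938  0.03  ]] [ 0.4467 -0.2463  0.03  ]
```

arm_command --pt "0 0 0.01 0 0.1 3 -1" --pt "0 0 0.01 0 0.1 6 -1" --pt "0 0 0.01 0 0.1 8 -1" --pt "0 0 0.01 0 0.1 8.95 -1" --pt "0 0 0.01 0 0.1 8.95 -1" --pt "0 0 0.01 0 0.1 8.95 -1" --pt "0 0 0.01 0 0.1 8.95 -0.2" --pt "0 0 0.01 0 0.1 8.95 -0.2"

```text
time_s: 2.08
tcp_pos: [0.535, -0.0698, 0.0736]
ee_rot: [[-0.993, -0.116, 0.003], [-0.116, 0.993, 0.0], [-0.003, -0.0, -1.0]]
wrist_force: [-0.7, -0.7, 0.3]
gripper_width: 0.922
gripper_force: 0.0
```

```bash
python3 - <<'E'
from h import *
cap('wrist','wrist2');s=sense();print(s['tcp_pos'],s['gripper_width'],s['wrist_force'])
E
```

```text
[ 0.53482191 -0.0698697   0.07351818] 0.8799795273483978 [ 0.10590527 -0.19332568  0.66710558]
```

View pics/wrist2.png

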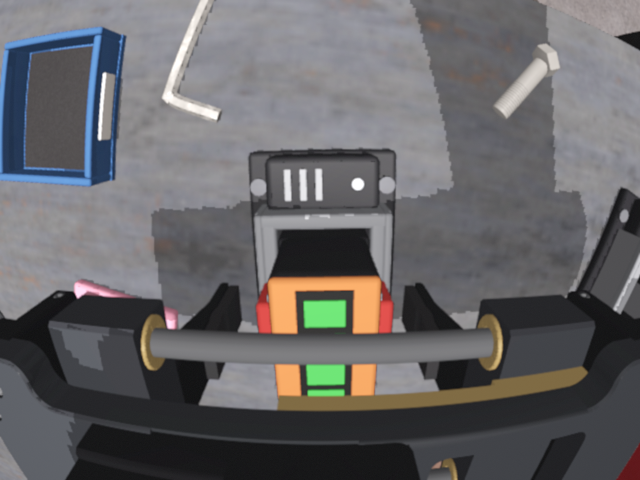

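The wrist view shows the jaws straddling the pack. The pack's top is centred near column 325.5 against the jaws' 320–322, so I'll shift +y by about 1.5 mm and close.

arm_command --pt "0 0 -0.02 0 0.15 0.1 -0.2" --pt "0 0 -0.02 0 0.15 0.1 -0.2" --pt "0 0 -0.02 0 0.15 0.1 1" --pt "0 0 -0.02 0 0.15 0.1 1" --pt "0 0 -0.02 0 0.15 0.1 1" --pt "0 0 -0.02 0 0.15 0.1 1" --pt "0 0 -0.02 0 0.15 0.1 1" --pt "0 0 -0.02 0 0.15 0.1 1"

```text
time_s: 2.8
tcp_pos: [0.5339, -0.0686, 0.0718]
ee_rot: [[-0.991, -0.136, 0.001], [-0.136, 0.991, -0.0], [-0.001, -0.0, -1.0]]
wrist_force: [-0.8, 0.0, 5.4]
gripper_width: 0.474
gripper_force: 30.0
```

arm_command --pt "0 0 0 0 0 0 1" --pt "0 0 0 0 0 0 1" --pt "0 0 0 0 0 0 1" --pt "0 0 0 0 0 0 1" --pt "0 0 0 0 0 0 1" --pt "0 0 0 0 0 0 1"

```text
time_s: 3.3
tcp_pos: [0.5339, -0.0686, 0.0719]
ee_rot: [[-0.991, -0.136, 0.001], [-0.136, 0.991, -0.0], [-0.001, -0.0, -1.0]]
wrist_force: [-1.7, 0.5, 5.5]
gripper_width: 0.472
gripper_force: 30.0
```

The opening reads 41 mm against the expected 44 mm. I'll lift a little and check the force for latch strain.

arm_command --pt "0 0 0 0 0 -0.1 1" --pt "0 0 0 0 0 -0.2 1" --pt "0 0 0 0 0 -0.3 1" --pt "0 0 0 0 0 -0.4 1" --pt "0 0 0 0 0 -0.4 1"

```text
time_s: 3.72
tcp_pos: [0.5335, -0.0685, 0.0748]
ee_rot: [[-0.991, -0.135, -0.001], [-0.135, 0.991, -0.0], [0.001, 0.0, -1.0]]
wrist_force: [0.6, 1.0, -3.4]
gripper_width: 0.47
gripper_force: 30.0
```

arm_command --pt "0 0 0 0 0 -0.5 1" --pt "0 0 0 0 0 -1.2 1" --pt "0 0 0 0 0 -2.0 1" --pt "0 0 0 0 0 -3.0 1" --pt "0 0 0 0 0 -4.0 1" --pt "0 0 0 0 0 -5.2 1" --pt "0 0 0 0 0 -6.5 1" --pt "0 0 0 0 0 -7.5 1"

```text
time_s: 4.38
tcp_pos: [0.5342, -0.0685, 0.1522]
ee_rot: [[-0.991, -0.136, 0.002], [-0.136, 0.991, 0.0], [-0.002, -0.0, -1.0]]
wrist_force: [1.5, -0.7, -3.2]
gripper_width: 0.47
gripper_force: 30.0
```

```bash
python3 - <<'E'
from h import *
a=cap('scene','scene3')['pixels'];b=cap('wrist','wrist3')['pixels']
cv2.imwrite('pics/m.png',np.hstack([cv2.resize(a[180:420,230:430],(500,600)),cv2.resize(b,(300,600))[:, :]]))
s=sense();print(s['tcp_pos'],s['ee_rot'],s['gripper_width'],s['wrist_force'])
E
```

```text
[ 0.53516724 -0.06838247  0.15277396] [[-9.90720761e-01 -1.35798256e-01  5.58644090e-03]
 [-1.35797888e-01  9.90736460e-01  4.46883572e-04]
 [-5.59537669e-03 -3.15890045e-04 -9.99984296e-01]] 0.47489259765110886 [-0.87637761  0.41952042 -3.45421124]
```

View pics/m.png

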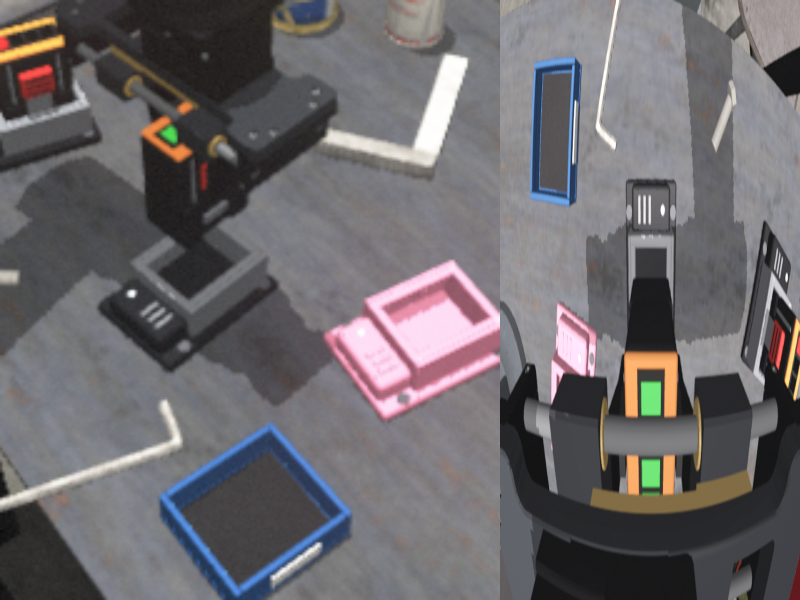

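The pack is out and upright: in the mosaic it hangs at (185,190) above the empty grey charger. The tray is clear at (255,510). I'll carry it over, turning to align with the tray.

arm_command --pt "0 0 0.01 0.6 -0.9 0 1" --pt "0 0 0.03 2.0 -3.0 0 1" --pt "0 0 0.05 4.0 -6.1 0 1" --pt "0 0 0.08 6.2 -9.4 0 1" --pt "0 0 0.1 8.3 -12.6 0 1" --pt "0 0 0.12 10.0 -15.2 0 1" --pt "0 0 0.13 11.0 -16.7 0 1" --pt "0 0 0.136 11.3 -17.1 0 1"

```text
time_s: 5.15
tcp_pos: [0.4421, -0.2555, 0.1491]
ee_rot: [[-1.0, 0.005, -0.003], [0.005, 1.0, 0.001], [0.003, 0.001, -1.0]]
wrist_force: [-0.2, 0.5, -4.0]
gripper_width: 0.472
gripper_force: 30.0
```

arm_command --pt "0 0 0 0 0 0 1" --pt "0 0 0 0 0 0 1" --pt "0 0 0 0 0 0 1"

```text
time_s: 5.4
tcp_pos: [0.4451, -0.2525, 0.1498]
ee_rot: [[-1.0, -0.001, -0.0], [-0.001, 1.0, 0.0], [0.0, 0.0, -1.0]]
wrist_force: [0.1, 1.1, -3.1]
gripper_width: 0.475
gripper_force: 30.0
```

```bash
python3 - <<'E'
from h import *
a=cap('scene','scene4')['pixels'];b=cap('wrist','wrist4')['pixels']
cv2.imwrite('pics/m2.png',np.hstack([cv2.resize(a[250:450,230:430],(400,400)),cv2.resize(b,(400,300))[[*range(300)]+[299]*100]]))
s=sense();print(s['tcp_pos'],s['ee_rot'],s['gripper_width'],s['wrist_force'])
E
```

```text
[ 0.44533537 -0.25235965  0.14995521] [[-9.99998943e-01 -1.45257276e-03 -5.93986010e-05]
 [-1.45257960e-03  9.99998938e-01  1.15393238e-04]
 [ 5.92309209e-05  1.15479397e-04 -9.99999992e-01]] 0.46920067098243284 [-0.07327658  0.6241175  -3.76521182]
```

View pics/m2.png

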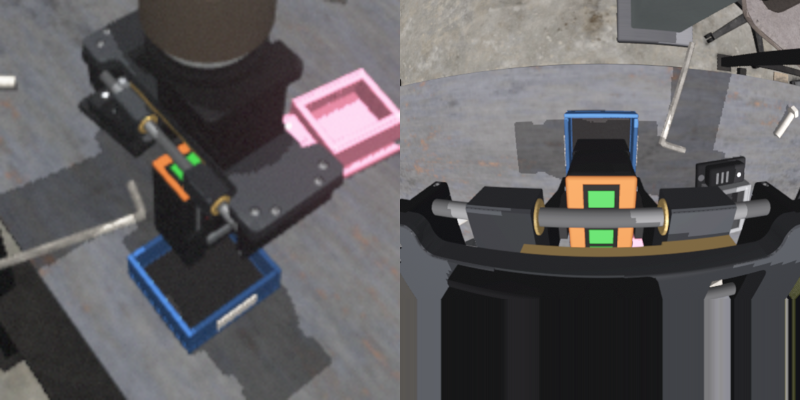

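The wrist view shows the tray centred under the pack, within about 1 mm sideways and aligned. I'll lower it.

arm_command --pt "0 0 0 0 0 1 1" --pt "0 0 0 0 0 2.5 1" --pt "0 0 0 0 0 4.2 1" --pt "0 0 0 0 0 5.7 1" --pt "0 0 0 0 0 6.8 1" --pt "0 0 0 0 0 7.5 1" --pt "0 0 0 0 0 7.8 1" --pt "0 0 0 0 0 7.8 1"

```text
time_s: 6.17
tcp_pos: [0.4447, -0.2529, 0.0713]
ee_rot: [[-1.0, -0.0, -0.001], [-0.0, 1.0, 0.0], [0.001, 0.0, -1.0]]
wrist_force: [0.1, 0.1, -2.6]
gripper_width: 0.471
gripper_force: 30.0
```

arm_command --pt "0 0 0 0 0 0.1 1" --pt "0 0 0 0 0 0.2 1" --pt "0 0 0 0 0 0.3 1" --pt "0 0 0 0 0 0.4 1" --pt "0 0 0 0 0 0.5 1" --pt "0 0 0 0 0 0.5 1" --pt "0 0 0 0 0 0.5 1"

```text
time_s: 6.75
tcp_pos: [0.4449, -0.2533, 0.0671]
ee_rot: [[-1.0, 0.0, 0.0], [0.0, 1.0, -0.0], [-0.0, -0.0, -1.0]]
wrist_force: [-0.3, 0.0, -3.3]
gripper_width: 0.475
gripper_force: 30.0
```

Still hanging, since the force reads −3.3 N. I'll keep going down in small steps.

arm_command --pt "0 0 0 0 0 0.06 1" --pt "0 0 0 0 0 0.12 1" --pt "0 0 0 0 0 0.18 1" --pt "0 0 0 0 0 0.2 1" --pt "0 0 0 0 0 0.2 1" --pt "0 0 0 0 0 0.2 1"

```text
time_s: 7.25
tcp_pos: [0.445, -0.2534, 0.0668]
ee_rot: [[-1.0, -0.0, 0.001], [-0.0, 1.0, -0.001], [-0.001, -0.001, -1.0]]
wrist_force: [-4.2, 1.4, 8.9]
gripper_width: 0.473
gripper_force: 30.0
```

On the floor at the expected height, now with 9 N upward. I'll ease off slightly, then open and withdraw.

arm_command --pt "0 0 0 0 0 -0.1 1" --pt "0 0 0 0 0 -0.1 1" --pt "0 0 0 0 0 -0.1 -1" --pt "0 0 0 0 0 -0.1 -1" --pt "0 0 0 0 0 -0.1 -1" --pt "0 0 0 0 0 -0.1 -1" --pt "0 0 0 0 0 -0.1 -1" --pt "0 0 0 0 0 -0.1 -1"

```text
time_s: 7.92
tcp_pos: [0.445, -0.2532, 0.0658]
ee_rot: [[-1.0, 0.0, 0.0], [0.0, 1.0, 0.0], [-0.0, 0.0, -1.0]]
wrist_force: [0.3, 0.8, 0.3]
gripper_width: 0.843
gripper_force: 0.0
```

arm_command --pt "0 0 0 0 0 0 -1" --pt "0 0 0 0 0 -1 -1" --pt "0 0 0 0 0 -3 -1" --pt "0 0 0 0 0 -6 -1" --pt "0 0 0 0 0 -9 -1" --pt "0 0 0 0 0 -12 -1" --pt "0 0 0 0 0 -14 -1" --pt "0 0 0 0 0 -14 -1"

```text
time_s: 8.58
tcp_pos: [0.4475, -0.2542, 0.212]
ee_rot: [[-1.0, -0.001, 0.011], [-0.001, 1.0, -0.004], [-0.011, -0.004, -1.0]]
wrist_force: [-0.4, -0.4, 0.9]
gripper_width: 1.001
gripper_force: 0.0
```

```bash
python3 - <<'E'
from h import *
a=cap('scene','scene5')['pixels'];b=cap('wrist','wrist5')['pixels']
cv2.imwrite('pics/m3.png',np.hstack([cv2.resize(a[160:450,180:430],(400,464)),cv2.resize(b,(400,300))[[*range(300)]+[299]*164]]))
s=sense();print(s['tcp_pos'],s['gripper_width'],s['wrist_force'])
E
```

```text
[ 0.44509556 -0.25315246  0.20735709] 0.9950901867333821 [-0.26452055 -0.05905157 -0.17798543]
```

View pics/m3.png

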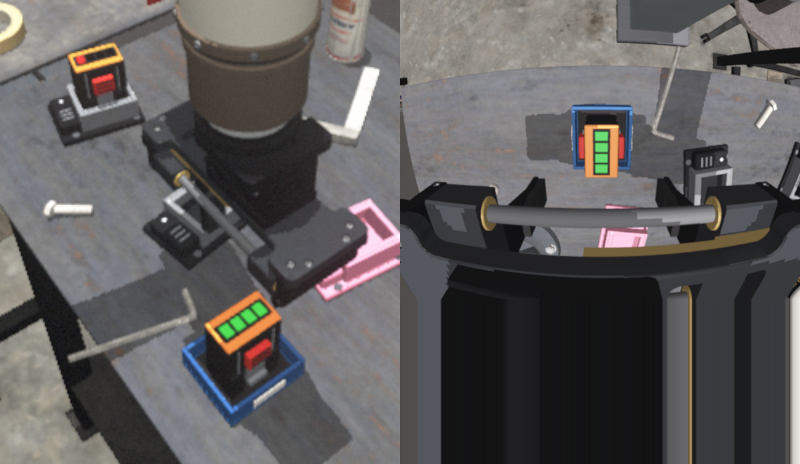

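The charged pack stands upright in the tray at (245,350), the other pack is still in its charger at (97,85), and the hand is clear.

```bash
python3 -c "
from station import *
print(finish_job())"
```

```text
the job is handed in; nothing more can be done
None
```

The charged pack is standing upright in the blue tray with the hand withdrawn, the other pack is still in its charger, and the job is handed in; the hand-in returned no verdict, and I didn't get a clear look at the spray can at the end, though the arm never went near it.

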